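Tip the proud carton flat and shut the pod drawer

ROBOT

A 6-joint arm with a two-finger parallel gripper is mounted at the origin on a cart in front of the work surface, level with it; the furniture and walls round the work are solid. World frame = base frame: x ahead of the robot, y to its left, z up, the work surface at z = 0. Lengths are in mm, angles in rad, forces in N, time in s.
With the tool pointing down it reaches from about 350 to 975 mm from the base axis. Payload 7.1 kg.
Tool frame: the origin (TCP) lies at the very end of the fingers, on their centre line; the grasp point (between the pads) lies 19 mm behind it; z points along the fingers, y is the line along which they close (so a half turn about z gives the same grasp; the last joint's range is limited). The gripper opens to 88 mm and grips with 3 to 60 N. Pads are 20 mm wide; open, the fingers measure 115 mm over their backs; the gripper's body (75 mm by 178 mm) begins 61 mm behind the grasp point.
Start: joints at [1.121, 0.423, 1.63, -0, 1.089, -0.019], TCP at [260.966, 567.892, 222.675] pointing down, gripper open.
Joint ranges: [-3, 3], [-0.9, 2.11], [0.09, 2.58], [-1.31, 4.45], [0.11, 2.69], [-2.54, 2.54]. Speed limits (rad/s): [2.39, 2.39, 3.01, 3.14, 3.14, 3.14].

INTERFACE

Orientations are given as a rotation vector (axis times angle).
In Python, from workcell import sensors, imaging, close_job gives the robot as it stands. The module is installed in compiled form; this text tells all that it offers.
- The arm moves only by the tool servo_tool, never from a script. Its argument "steps" is a list of rows, each a list of 3 entries, a list of its own where there are three numbers: the shift along the world's x, y, z in m, then the turn, a rotation vector about the world's x, y, z in degrees, then the opening, from -1 (shut) to 1 (fully open). A call has exactly 8 rows; each row shifts and turns the commanded pose from where the row before left it; what a row does not reach is not made up. A row lasts 1/12 s, in which the tool goes at most 41.7 mm and 7.16 degrees, less where a joint would pass 70% of its speed; a pose out of reach is approached as far as the arm can. A call is refused whole if a number of a shift passes 0.0417 or a number of a turn 7.16, either way. A call with a gripper value outside its range is refused whole. The fingers move at their own pace and stop on an object; the grip force is fixed at half the most. Time passes only in rows, so rows that do not move let the fingers close, or fill a call up. It gives the time, the measured TCP pose, the force, the opening and the grip force at its end, in the units of the state.
- sensors.get_obs(): the state, without advancing time (a new reading comes with each control period).
- imaging.get_image(name): name is "scene" or "top" or "wrist"; returns a dict with "color" (384x512x3 uint8, blue, green, red), "range_z" (384x512 float32, mm along the optical axis (not along the pixel's ray), 0 where there is no reading), "vertical_fov" (degrees; the focal length in pixels is half the picture's height over the tangent of half this angle, whatever the lens; pixels are square), "cx", "cy" (the principal point, pixels), "k1" (the pictures are not rectified: a ray, as slopes to the right and down, at radius r is drawn at 1 + k1 r^2 times it, then the intrinsics apply), "rvec" (rotation vector, rad) and "tvec" (3), from world to camera coordinates, as OpenCV has them; the wrist camera has in their place "tool_from_camera" (4x4, takes a point from camera to tool coordinates, whose origin is the TCP and whose axes are the flange's). Camera axes: x right, y down, z forward; pixel columns grow to the right and rows downward; lengths in mm; the calibration is good to about 2 mm. A picture is of the moment at which its call begins: read the wrist's pose just before it.
- close_job(): hands the job in; it is judged then, once.
The state is a dict: "t": time; "qpos": joint angles; "qvel": joint speeds; "joint_torque": joint torques, N m; "ee_pos": TCP position; "orientation": TCP orientation; "ft_force": force on the tool from outside, world axes, zero at the start; "moment": the same for the moment, N m; "width": finger opening in mm; "grasp_force": force on a finger pad.
Only numpy, scipy, OpenCV 4.12 (cv2) and the standard library are available. Lean on these libraries where they do the work, as an engineer would, in place of code of your own. Each camera call takes 0.05 s, during which the arm holds its last target. There are 200 camera calls.

TASK

The coffee-pod drawer will not shut because one carton was left standing on edge in it. Push the carton over with the fingertips so that it lies flat on the drawer's floor beside the small wooden box, then gently push the drawer fully shut, without forcing it against its stop. Nothing is to be picked up, and everything else stays where it stands.

Things in the scene. Friction and masses are not known exactly. Their poses are not given: they have to be found in the camera images.
- pod_unit: Fixed light-wood drawer unit, 240 deep (x) x 320 wide (y) x 84 mm high; rail on the rear of its top, up to 110 mm. Origin: centre of its underside; x from its open front (at x = -120 mm) to its back, y to the left seen from the front, z up. Its top's underside is at 72 mm: nothing taller passes. A wall cabinet hangs above, 510 mm over the worktop, handles above the unit's front: lean the wrist back.
- drawer (a joint): How far the drawer is pulled out of the unit, along the unit's -x, in m: 0 is fully shut, about 0.15 to 0.165 at the start; about 2 N of friction, stays where left, stop at 0. The drawer is an open tray 280 mm wide (y) and 202 mm long inside, its floor 14 mm above the worktop, its side walls 50 mm above the worktop (8 mm thick).
- drawer_front (a point): Middle of the outer face of the drawer's front panel, 34 mm above the worktop, axes as the unit's. The panel is flat, 316 wide x 64 mm high (4 to 68 mm above the worktop), 12 mm thick, with a notch 84 mm wide and 18 mm deep cut into the middle of its upper edge.
- carton_mid (a point): Centre of the carton of coffee pods, 118 x 99 x 33 mm, about 85 g, standing on edge in the drawer near its left or right wall, broad faces towards the side walls, so that it sticks up to 113 mm above the worktop. Its own x is along the 99 mm side (upright at first), y along the 118 mm side (along the drawer), z across its 33 mm thickness (level at first, vertical when it lies flat, either way up). The free floor for it lies between it and the wooden box.
- wood_box_mid (a point): Centre of a small closed brown wooden box lying in the drawer on the other side, 107 mm along the drawer, 72 wide, 40 mm high (top 54 mm above the worktop). To be left lying in the drawer; a nudge along the floor is no harm.
- cup: White espresso cup, 63 x 88 x 51 mm, standing on the unit's top. Origin: centre of its underside. Leave it.
- carton_flat: Another carton of pods, 99 x 118 x 33 mm, lying on the unit's top. Origin: centre of its underside. Leave it.
- mug: Light blue mug, 90 x 122 x 105 mm, on the worktop at the left. Origin: centre of its underside. Leave it.
- canister_a: Dark storage canister with wooden lid, 72 mm wide, 147 mm high, on the worktop at the right. Origin: centre of its underside. Leave it.
- mill: Dark wooden pepper mill, 58 mm wide, 145 mm high, at the right. Origin: centre of its underside. Leave it.
Mind the look-alikes: they are no part of the job. Leave any white look-alike of the part that bears carton_mid alone.

How it is judged:
By the outcome, as a careful person would: the job done as asked, in the order asked, and still so for the second after the job is handed in, with the robot touching nothing.
It also fails if it takes over 48 s, if anything falls off the work surface, if the arm or the gripper's body presses on something with over 40 N, if the wrist force passes 120 N, or if a joint passes its speed limit or range.

## Working session

There is one attempt and no reset: what is moved stays moved. The work goes in short steps, Python scripts to look and compute and a tool call to move; the robot and the scene stay as the last step left them, time stands still between calls to the robot, and variables do not carry over. Pictures are saved under pics/ and viewed, at most 10 in all, crops included, and the job is handed in when it is done.

Besides the shell and the picture viewer there is one more tool, called by a JSON object that holds its "op" and its "data". servo_tool: Moves the arm, as the interface text tells. Its arguments: {"type":"object","properties":{"steps":{"type":"array"}},"required":["steps"]}

```bash
mkdir -p pics
cat > h.py <<'E'
import numpy as np, cv2
from workcell import sensors, imaging
def grab(n):
    o=sensors.get_obs(); im=imaging.get_image(n); im['obs']=o; return im
def f(im): return 192/np.tan(np.radians(im['vertical_fov'])/2)
def cloud(im):
    h,w=im['range_z'].shape; F=f(im)
    K=np.array([[F,0,im['cx']],[0,F,im['cy']],[0,0,1.]])
    u,v=np.meshgrid(np.arange(w),np.arange(h))
    p=cv2.undistortPoints(np.stack([u,v],-1).reshape(-1,1,2).astype(float),K,np.array([im['k1'],0,0,0,0.])).reshape(h,w,2)
    z=im['range_z'].astype(float)
    P=np.dstack([p*z[...,None],z])
    if 'rvec' in im:
        R=cv2.Rodrigues(np.array(im['rvec'],float))[0]; t=np.array(im['tvec'],float).ravel()
        W=(P-t)@R
    else:
        T=np.array(im['tool_from_camera']); R=cv2.Rodrigues(np.array(im['obs']['orientation'],float))[0]
        W=(P@T[:3,:3].T+T[:3,3])@R.T+np.array(im['obs']['ee_pos'])
    W[z==0]=np.nan
    return W
E
python3 - <<'E'
from h import *
for n in ('scene','top'):
    im=grab(n); cv2.imwrite(f'pics/{n}0.png',im['color']); np.save(n+'0.npy',cloud(im))
print(im['obs'])
E
```

```text
{'t': 0.05, 'qpos': array([ 1.12096797e+00,  4.23814153e-01,  1.63066192e+00, -4.08230560e-05,
        1.08856919e+00, -1.90131239e-02]), 'qvel': array([ 0.00151615, -0.00041029, -0.00110544,  0.001132  , -0.00069601,
        0.00077741]), 'joint_torque': array([ 8.46087260e-04, -5.46092212e+01, -2.74607062e+01,  6.47376711e-02,
        1.87546096e-02, -1.63584406e-05]), 'ee_pos': array([260.77067602, 567.41545301, 221.92937836]), 'orientation': array([-6.71407880e-01, -3.06869873e+00,  2.23231976e-03]), 'ft_force': array([-0.34494463,  0.07143334, -0.51913579]), 'moment': array([-0.01722717,  0.02821451, -0.04083205]), 'grasp_force': 0.0, 'width': 87.97130771790755}
```

View pics/scene0.png

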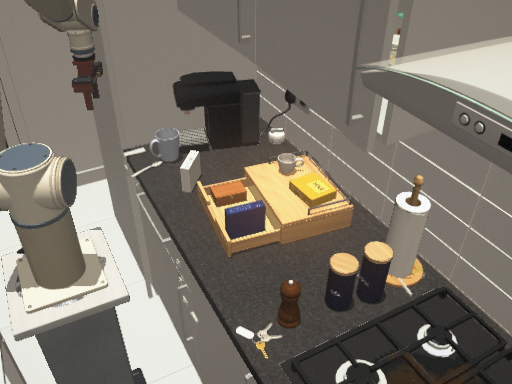

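View pics/top0.png

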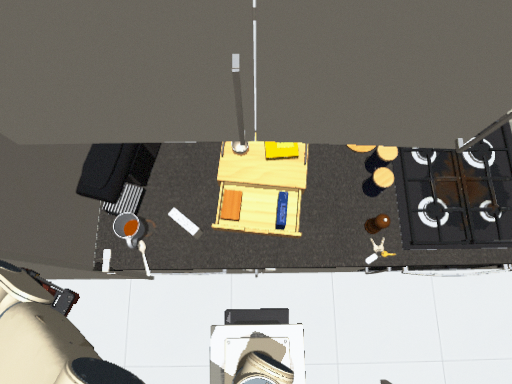

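The scene view shows the navy carton standing at (245,218), the wooden box at (228,192), and a white look-alike outside the drawer at (190,170). In the top view the carton is at (282,210), the box at (231,205), and the drawer front runs along row ≈232.

Run:
```python
from h import *
t=cv2.imread('pics/top0.png'); W=np.load('top0.npy'); 
s=cv2.imread('pics/scene0.png'); S=np.load('scene0.npy')
for nm,I,C in(('top',t,W),('scene',s,S)):
    hsv=cv2.cvtColor(I,cv2.COLOR_BGR2HSV)
    for col,lo,hi in(('navy',(110,90,30),(135,255,255)),('brown',(3,170,60),(13,255,255)),('wood',(13,70,110),(24,200,255))):
        m=cv2.inRange(hsv,lo,hi)
        if nm=='top': m[:, :205]=0; m[:,315:]=0; m[240:]=0;m[:135]=0
        else: m[:150]=0;m[260:]=0;m[:,:190]=0;m[:,355:]=0
        P=C[m>0]; P=P[~np.isnan(P[:,0])]
        print(nm,col,len(P),np.percentile(P,[2,50,98],axis=0).round().tolist())
        if col!='wood':
            zt=np.percentile(P[:,2],95); Q=P[P[:,2]>zt-8]
            r=cv2.minAreaRect(Q[:,:2].astype(np.float32)); print('  toprect',zt,r)
# unit top and drawer front outlines
P=W[130:245,205:320].reshape(-1,3); P=P[~np.isnan(P[:,0])]
Q=P[(abs(P[:,2]-84)<7)]; print('top',len(Q),cv2.minAreaRect(Q[:,:2].astype(np.float32)),np.median(Q[:,2]))
u=W[150:240,205:320]
for c in range(212,306,8):
    col=W[215:245,c]; k=np.where(col[:,2]>40)[0]
    print(c,[ (215+i,col[i].round().tolist()) for i in k[-1:]])
for c in range(222,306,10):
    k=[r for r in range(170,205) if abs(W[r,c,2]-84)<8]; print(c,k[-1],W[k[-1],c].round().tolist())
```

```text
top navy 316 [[474.0, -108.0, 44.0], [525.0, -91.0, 111.0], [586.0, -74.0, 116.0]]
  toprect 115.33649251481229 ((530.289794921875, -91.42948913574219), (30.62127113342285, 117.1235580444336), 83.44778442382812)
top brown 4 [[504.0, 58.0, 50.0], [509.0, 74.0, 51.0], [528.0, 113.0, 53.0]]
  toprect 52.985787640001845 ((508.991455078125, 82.76709747314453), (22.99934196472168, 59.62897491455078), 17.0714111328125)
top wood 1867 [[455.0, -195.0, -0.0], [606.0, 58.0, 54.0], [771.0, 137.0, 119.0]]
scene navy 118 [[476.0, -108.0, 109.0], [515.0, -95.0, 113.0], [576.0, -78.0, 116.0]]
  toprect 115.4444357982748 ((529.6460571289062, -95.05706024169922), (28.757431030273438, 109.92943572998047), 83.49114227294922)
scene brown 32 [[522.0, 51.0, 50.0], [555.0, 80.0, 54.0], [598.0, 117.0, 58.0]]
  toprect 57.270928629635996 ((562.0265502929688, 85.48514556884766), (77.50511932373047, 79.13190460205078), 19.00312042236328)
scene wood 8060 [[452.0, -208.0, 9.0], [668.0, -97.0, 79.0], [856.0, 130.0, 120.0]]
top 2989 ((654.54150390625, -18.893020629882812), (331.91436767578125, 326.3031921386719), 76.63610076904297) 83.57029435776047
212 [(np.int64(227), [480.0, 154.0, 47.0])]
220 [(np.int64(228), [476.0, 125.0, 46.0])]
228 [(np.int64(229), [473.0, 97.0, 43.0])]
236 [(np.int64(229), [470.0, 68.0, 59.0])]
244 [(np.int64(230), [467.0, 40.0, 54.0])]
252 [(np.int64(231), [464.0, 12.0, 50.0])]
260 [(np.int64(232), [460.0, -16.0, 48.0])]
268 [(np.int64(233), [456.0, -45.0, 47.0])]
276 [(np.int64(234), [453.0, -73.0, 42.0])]
284 [(np.int64(234), [450.0, -100.0, 58.0])]
292 [(np.int64(235), [447.0, -129.0, 50.0])]
300 [(np.int64(235), [444.0, -155.0, 70.0])]
222 181 [640.0, 117.0, 80.0]
232 182 [637.0, 82.0, 78.0]
242 183 [633.0, 46.0, 76.0]
252 184 [629.0, 10.0, 77.0]
262 185 [624.0, -26.0, 79.0]
272 186 [619.0, -61.0, 80.0]
282 186 [617.0, -97.0, 85.0]
292 187 [615.0, -133.0, 78.0]
302 189 [607.0, -168.0, 80.0]
```

Run:
```python
from h import *
from scipy.spatial.transform import Rotation as Ro
for n in('top0','scene0'):
    W=np.load(n+'.npy').reshape(-1,3); W=W[~np.isnan(W[:,0])]
    P=W[(W[:,2]>330)&(W[:,0]>300)&(abs(W[:,1])<300)]
    print(n,len(P), P.min(0) if len(P) else '')
    for x in range(300,1000,50):
        q=P[(P[:,0]>x)&(P[:,0]<x+50)]
        if len(q): print(x,len(q),q.min(0).round(),q.max(0).round())
W=np.load('top0.npy'); S=np.load('scene0.npy')
a=np.radians(-6.6); ux=np.array([np.cos(a),np.sin(a),0]); uy=np.array([-np.sin(a),np.cos(a),0])
P=np.vstack([W.reshape(-1,3),S.reshape(-1,3)]); P=P[~np.isnan(P[:,0])]
l=np.c_[P[:,:2]@ux[:2],P[:,:2]@uy[:2],P[:,2]]
q=l[(l[:,0]>440)&(l[:,0]<640)&(abs(l[:,1])<260)&(l[:,2]>30)&(l[:,2]<70)]; print('drawer uy ext',np.percentile(q[:,1],[.5,99.5]),'carton',530*ux[0]-92.5*ux[1],530*uy[0]-92.5*uy[1],'front',np.array([461,0])@ux[:2],461*uy[0])
im=W[185:230,215:245]; hsv=cv2.cvtColor(cv2.imread('pics/top0.png'),cv2.COLOR_BGR2HSV)
print(hsv[205,225:240:4].tolist(),hsv[205,255:270:6].tolist())
m=np.zeros(hsv.shape[:2],np.uint8); m[185:225,215:250]=cv2.inRange(hsv,(0,100,60),(15,255,255))[185:225,215:250]
b=W[m>0]; b=b[b[:,2]>45]; print(len(b),cv2.minAreaRect(np.c_[b[:,:2]@ux[:2],b[:,:2]@uy[:2]].astype(np.float32)),np.median(b[:,2]))
from h import sensors
R=Ro.from_rotvec(sensors.get_obs()['orientation']); print(R.as_matrix().round(2))
for th in (30,40,50):
    t=np.radians(th); z=np.sin(t)*ux-np.array([0,0,np.cos(t)])
    for s in(1,-1):
        T=Ro.from_matrix(np.c_[np.cross(s*uy,z),s*uy,z]); print(th,s,np.degrees((T*R.inv()).as_rotvec()).round(1))
```

```text
top0 52001 [ 573.07299867 -299.98632219  503.09901752]
550 10906 [ 573. -300.  503.] [600.  33. 969.]
600 40803 [ 600. -228.  503.] [647. 300. 960.]
650 80 [650.  -4. 523.] [699.  -0. 887.]
700 36 [700.  -4. 523.] [749.  -1. 529.]
750 34 [751.  -4. 523.] [799.  -1. 528.]
800 34 [801.  -5. 523.] [850.  -2. 529.]
850 46 [851.  -6. 524.] [898.   0. 529.]
900 62 [900.  -6. 522.] [950.  -0. 545.]
scene0 7985 [ 573.8516335  -299.99585711  331.35523374]
550 2415 [ 574. -300.  502.] [600.  35. 736.]
600 5288 [ 600. -263.  501.] [616. 299. 714.]
750 1 [ 799. -297.  628.] [ 799. -297.  628.]
800 37 [ 801. -299.  626.] [ 843. -267.  628.]
850 137 [ 861. -254.  615.] [ 889. -222.  661.]
900 59 [ 947. -299.  335.] [ 950. -144.  670.]
950 48 [ 950. -300.  331.] [ 954. -141.  670.]
drawer uy ext [-108.83992416  248.45698803] carton 537.1192521888003 -30.97029105681738 front 457.9448449417828 52.9860263772115
[[15, 193, 239], [15, 190, 240], [15, 191, 239], [15, 189, 238]] [[30, 80, 249], [30, 80, 249], [30, 80, 249]]
350 ((545.357666015625, 150.58689880371094), (104.89134216308594, 66.5637435913086), 0.1426747590303421) 53.1836560518637
[[-0.91  0.42 -0.  ]
 [ 0.42  0.91 -0.  ]
 [ 0.   -0.   -1.  ]]
30 1 [ -8.1 -29.   17.7]
30 -1 [  41.   -11.6 -156.9]
40 1 [-10.8 -38.7  17.4]
40 -1 [  54.3  -15.3 -153. ]
50 1 [-13.5 -48.4  16.9]
50 -1 [  67.3  -18.9 -148. ]
```

{"op": "servo_tool", "data": {"steps": [[[0.015,-0.03,0.004],[0,0,2],-1],[[0.015,-0.03,0.004],[0,0,2],-1],[[0.015,-0.03,0.004],[0,0,2],-1],[[0.015,-0.03,0.004],[0,0,2],-1],[[0.015,-0.03,0],[0,0,2],-1],[[0.015,-0.03,0],[0,0,2],-1],[[0.015,-0.03,0],[0,0,2],-1],[[0.015,-0.03,0],[0,0,2],-1]]}}

```text
t: 0.77
ee_pos: [381.2, 326.3, 238.5]
orientation: [-0.235, -3.133, 0.0]
ft_force: [0.5, 0.6, 0.5]
width: 38.1
grasp_force: 0.0
```

{"op": "servo_tool", "data": {"steps": [[[0.01,-0.03,0],[0,0,0],-1],[[0.01,-0.03,0],[0,0,0],-1],[[0.01,-0.03,0],[0,0,0],-1],[[0.01,-0.03,0],[0,0,0],-1],[[0.01,-0.03,0],[0,0,0],-1],[[0.01,-0.03,0],[0,0,0],-1],[[0.01,-0.03,0],[0,0,0],-1],[[0.01,-0.03,0],[0,0,0],-1]]}}

```text
t: 1.43
ee_pos: [461.0, 86.3, 238.6]
orientation: [-0.238, -3.132, 0.0]
ft_force: [0.8, 0.1, -0.0]
width: 0.7
grasp_force: 0.0
```

```bash
cat > go.py <<'E'
from h import *
import sys
from scipy.spatial.transform import Rotation as Ro
a=np.radians(-6.6); ux=np.array([np.cos(a),np.sin(a),0]); uy=np.array([-np.sin(a),np.cos(a),0])
o=sensors.get_obs(); R=Ro.from_rotvec(o['orientation']); p=o['ee_pos']
print('t',o['t'],'world',p.round(1),'drawer',(p@ux).round(1),(p@uy).round(1),'q',o['qpos'].round(2),'F',o['ft_force'].round(1),o['width'])
t=np.radians(40); z=np.sin(t)*ux-np.array([0,0,np.cos(t)])
T=Ro.from_matrix(np.c_[np.cross(uy,z),uy,z]); print('turn',np.degrees((T*R.inv()).as_rotvec()).round(1))
if len(sys.argv)>1:
    g=float(sys.argv[1])*ux+float(sys.argv[2])*uy+np.array([0,0,float(sys.argv[3])]); print('shift',(g-p).round(1))
E
python3 go.py 537 -85 220
```

```text
t 1.4333 world [461.   86.3 238.6] drawer 448.0 138.7 q [ 0.16  0.17  1.95  0.    1.02 -1.26] F [ 0.8  0.1 -0. ] 0.734712366839832
turn [ -5.3 -39.7   2. ]
shift [  62.7 -232.5  -18.6]
```

{"op": "servo_tool", "data": {"steps": [[[0.008,-0.029,0],[-0.66,-4.96,0.25],-1],[[0.008,-0.029,0],[-0.66,-4.96,0.25],-1],[[0.008,-0.029,0],[-0.66,-4.96,0.25],-1],[[0.008,-0.029,0],[-0.66,-4.96,0.25],-1],[[0.008,-0.029,0],[-0.66,-4.96,0.25],-1],[[0.008,-0.029,0],[-0.66,-4.96,0.25],-1],[[0.008,-0.029,0],[-0.66,-4.96,0.25],-1],[[0.008,-0.029,0],[-0.66,-4.96,0.25],-1]]}}

```text
t: 2.1
ee_pos: [516.5, -107.4, 237.5]
orientation: [0.145, 2.536, -0.021]
ft_force: [0.3, -0.2, 0.4]
width: 0.4
grasp_force: 0.0
```

```bash
python3 go.py 537 -85 95
python3 - <<'E'
from h import *
im=grab('scene'); cv2.imwrite('pics/s1.png',cv2.resize(im['color'][100:300,130:400],None,fx=2.5,fy=2.5))
E
```

```text
t 2.1 world [ 516.5 -107.4  237.5] drawer 525.4 -47.3 q [-0.3   0.08  2.22  0.46  0.28 -2.16] F [ 0.3 -0.2  0.4] 0.38599650021120063
turn [-1.6 -5.4 -0.4]
shift [   7.2  -38.8 -142.5]
```

View pics/s1.png

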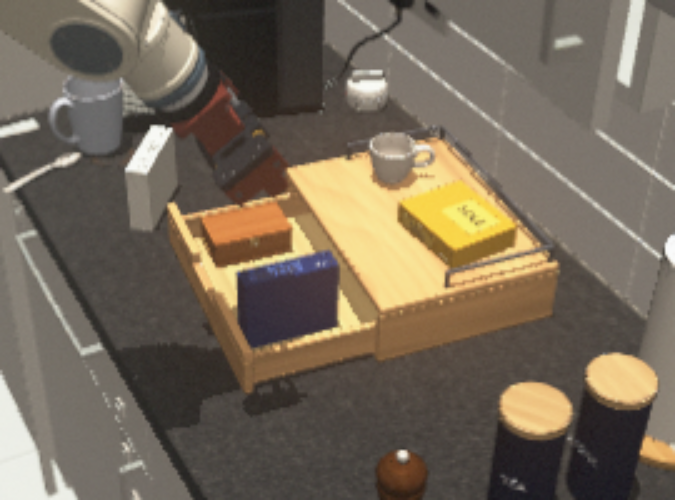

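{"op": "servo_tool", "data": {"steps": [[[0.0,-0.005,0],[0.3,2.6,0],-1],[[0.0,-0.005,0],[0.3,2.6,0],-1],[[0.0,-0.005,0],[0.3,2.6,0],-1],[[0.0,-0.005,0],[0.3,2.6,0],-1],[[0.0,-0.005,0],[0.3,2.6,0],-1],[[0.0,-0.005,0],[0.3,2.6,0],-1],[[0.0,-0.005,0],[0.3,2.6,0],-1],[[0.0,-0.005,0],[0,0,0],-1]]}}

```text
t: 2.82
ee_pos: [518.8, -146.2, 238.6]
orientation: [0.166, 2.858, 0.003]
ft_force: [1.5, 0.6, 0.4]
width: 0.5
grasp_force: 0.0
```

```bash
sed -i 's/radians(40)/radians(20)/' go.py; python3 go.py 537 -85 95
```

```text
t 2.8167 world [ 518.8 -146.2  238.6] drawer 532.2 -85.6 q [-0.34  0.17  1.99  0.12  0.72 -1.88] F [1.5 0.6 0.4] 0.4606069140531093
turn [-1.5 -3.9 -0.1]
shift [ 4.800e+00  1.000e-01 -1.436e+02]
```

{"op": "servo_tool", "data": {"steps": [[[0.0005,0,-0.018],[0,0,0],-1],[[0.0005,0,-0.018],[0,0,0],-1],[[0.0005,0,-0.018],[0,0,0],-1],[[0.0005,0,-0.018],[0,0,0],-1],[[0.0005,0,-0.018],[0,0,0],-1],[[0.0005,0,-0.018],[0,0,0],-1],[[0.0005,0,-0.018],[0,0,0],-1],[[0.0005,0,-0.018],[0,0,0],-1]]}}

```text
t: 3.48
ee_pos: [520.9, -145.4, 93.0]
orientation: [0.166, 2.857, 0.005]
ft_force: [-0.1, -0.6, 0.5]
width: 0.6
grasp_force: 0.0
```

```bash
python3 go.py 537 -85 95;  python3 - <<'E'
from h import *
im=grab('scene'); cv2.imwrite('pics/s2.png',cv2.resize(im['color'][130:280,160:370],None,fx=3,fy=3))
E
```

```text
t 3.4833 world [ 520.9 -145.4   93. ] drawer 534.2 -84.5 q [-0.34  0.42  2.08  0.22  0.38 -1.99] F [-0.1 -0.6  0.5] 0.5581972779011989
turn [-1.6 -3.8 -0.2]
shift [ 2.7 -0.8  2. ]
```

View pics/s2.png

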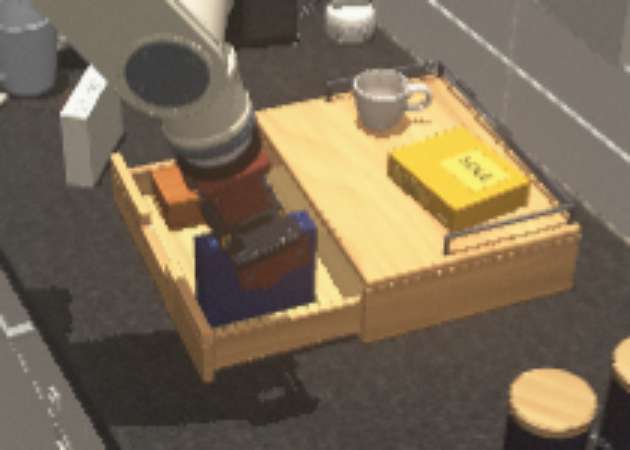

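{"op": "servo_tool", "data": {"steps": [[[0.0004,0.004,0],[0,0,0],-1],[[0.0004,0.004,0],[0,0,0],-1],[[0.0004,0.004,0],[0,0,0],-1],[[0.0004,0.004,0],[0,0,0],-1],[[0.0004,0.004,0],[0,0,0],-1],[[0.0004,0.004,0],[0,0,0],-1],[[0.0004,0.004,0],[0,0,0],-1],[[0.0004,0.004,0],[0,0,0],-1]]}}

```text
t: 4.2
ee_pos: [524.9, -113.0, 94.2]
orientation: [0.165, 2.856, 0.006]
ft_force: [-0.2, 1.0, 1.1]
width: 0.3
grasp_force: 0.1
```

{"op": "servo_tool", "data": {"steps": [[[0.0003,0.003,0],[0,0,0],-1],[[0.0003,0.003,0],[0,0,0],-1],[[0.0003,0.003,0],[0,0,0],-1],[[0.0003,0.003,0],[0,0,0],-1],[[0.0003,0.003,0],[0,0,0],-1],[[0.0003,0.003,0],[0,0,0],-1],[[0.0003,0.003,0],[0,0,0],-1],[[0.0003,0.003,0],[0,0,0],-1]]}}

```text
t: 4.87
ee_pos: [527.1, -89.2, 93.9]
orientation: [0.165, 2.857, 0.006]
ft_force: [0.6, 1.0, -0.4]
width: 0.3
grasp_force: 0.0
```

```bash
python3 go.py;  python3 - <<'E'
from h import *
im=grab('scene'); cv2.imwrite('pics/s3.png',cv2.resize(im['color'][130:280,160:370],None,fx=3,fy=3))
E
```

```text
t 4.8667 world [527.1 -89.2  93.9] drawer 533.8 -28.0 q [-0.22  0.41  2.1   0.14  0.36 -1.8 ] F [ 0.6  1.  -0.4] 0.27490239878514416
turn [-1.6 -3.8 -0.2]
```

View pics/s3.png

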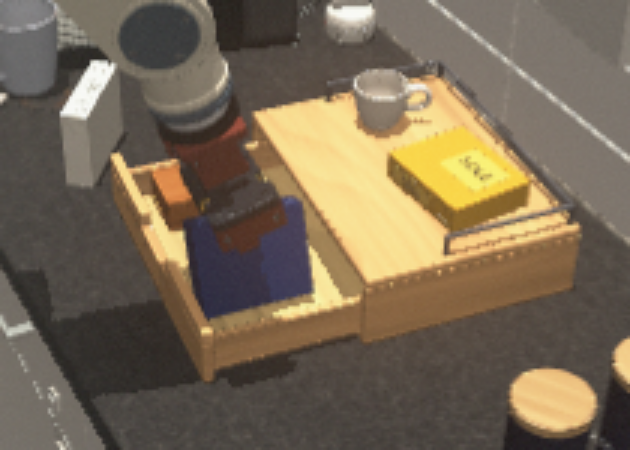

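The carton (crop (250,255)) is tilting left about its base. I'll carry on.

{"op": "servo_tool", "data": {"steps": [[[0.0003,0.003,0],[0,0,0],-1],[[0.0003,0.003,0],[0,0,0],-1],[[0.0003,0.003,0],[0,0,0],-1],[[0.0003,0.003,0],[0,0,0],-1],[[0.0003,0.003,0],[0,0,0],-1],[[0.0003,0.003,0],[0,0,0],-1],[[0.0003,0.003,0],[0,0,0],-1],[[0.0003,0.003,0],[0,0,0],-1]]}}

```text
t: 5.58
ee_pos: [529.5, -65.2, 93.9]
orientation: [0.165, 2.857, 0.006]
ft_force: [0.3, -0.4, 0.2]
width: 0.3
grasp_force: 0.0
```

```bash
python3 go.py;  python3 - <<'E'
from h import *
im=grab('scene'); cv2.imwrite('pics/s4.png',cv2.resize(im['color'][130:280,160:370],None,fx=3,fy=3))
E
```

```text
t 5.5833 world [529.5 -65.2  93.9] drawer 533.5 -3.9 q [-0.16  0.41  2.1   0.1   0.35 -1.71] F [ 0.3 -0.4  0.2] 0.2798247428108013
turn [-1.6 -3.8 -0.2]
```

View pics/s4.png

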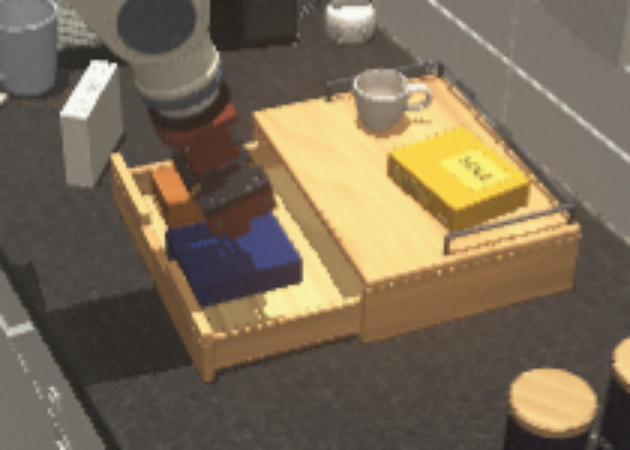

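The carton now lies flat at crop (235,255). Lifting and retreating in front of the panel.

{"op": "servo_tool", "data": {"steps": [[[0,0,0.02],[0,0,0],-1],[[0,0,0.02],[0,0,0],-1],[[0,0,0.02],[0,0,0],-1],[[-0.02,0.01,0],[0,0,0],-1],[[-0.025,0.01,0],[0.1,1.5,0],-1],[[-0.025,0.01,0],[0.1,1.5,0],-1],[[-0.025,0.01,0],[0.1,1.5,0],-1],[[-0.025,0.01,0],[0.1,1.5,0],-1]]}}

```text
t: 6.3
ee_pos: [408.2, -15.1, 154.0]
orientation: [0.172, 2.962, 0.008]
ft_force: [0.2, 0.6, 0.3]
width: 1.0
grasp_force: 0.0
```

```bash
python3 go.py 415 49 45;  python3 - <<'E'
from h import *
im=grab('top'); W=cloud(im)
hsv=cv2.cvtColor(im['color'],cv2.COLOR_BGR2HSV)
a=np.radians(-6.6); ux=np.array([np.cos(a),np.sin(a)]); uy=np.array([-ux[1],ux[0]])
for n,lo,hi in(('navy',(110,90,30),(135,255,255)),('box',(0,100,60),(15,255,255))):
    m=cv2.inRange(hsv,lo,hi); b=W[m>0]; b=b[(b[:,0]>460)&(b[:,0]<640)&(abs(b[:,1])<170)&(b[:,2]>20)&(b[:,2]<130)]
    print(n,len(b),np.percentile(b[:,2],[5,50,95]),cv2.minAreaRect(np.c_[b[:,:2]@ux,b[:,:2]@uy].astype(np.float32)))
for c in (236,284,292):
    col=W[215:245,c]; k=np.where((col[:,2]>40)&(col[:,2]<80))[0]; p=col[k[-1]]; print(c,p.round(),p[:2]@ux,p[:2]@uy)
cv2.imwrite('pics/t5.png',cv2.resize(im['color'][130:260,190:330],None,fx=4,fy=4))
E
```

```text
t 6.3 world [408.2 -15.1 154. ] drawer 407.2 31.9 q [-0.07  0.15  2.25  0.01  0.57 -1.54] F [0.2 0.6 0.3] 1.0097479447498725
turn [-2.  -9.9 -0.1]
shift [   9.7   16.1 -109. ]
navy 802 [41.80966157 46.14302726 50.56884116] ((537.4652709960938, 35.44120407104492), (116.91353607177734, 93.5244369506836), 0.23644734919071198)
box 355 [46.99029661 53.22991982 58.2616435 ] ((543.8153076171875, 44.895294189453125), (163.733154296875, 290.700927734375), 1.885038137435913)
236 [470.  68.  59.] 458.85229175552814 121.31903496238984Traceback (most recent call last):
  File "<stdin>", line 9, in <module>
IndexError: index -1 is out of bounds for axis 0 with size 0
```

{"op": "servo_tool", "data": {"steps": [[[0.001,0.002,-0.0147],[0,0,0],-1],[[0.001,0.002,-0.0147],[0,0,0],-1],[[0.001,0.002,-0.0147],[0,0,0],-1],[[0.001,0.002,-0.0147],[0,0,0],-1],[[0.001,0.002,-0.0147],[0,0,0],-1],[[0.001,0.002,-0.0147],[0,0,0],-1],[[0.001,0.002,-0.0147],[0,0,0],-1],[[0.001,0.002,-0.0147],[0,0,0],-1]]}}

```text
t: 7.02
ee_pos: [417.9, 0.6, 35.7]
orientation: [0.172, 2.961, 0.008]
ft_force: [-0.7, 0.6, -0.2]
width: 0.6
grasp_force: 0.0
```

```bash
python3 go.py 448 49 36
```

```text
t 7.0167 world [417.9   0.6  35.7] drawer 415.0 48.6 q [-0.03  0.46  2.29 -0.    0.22 -1.48] F [-0.7  0.6 -0.2] 0.6016030986216105
turn [-2.  -9.8 -0.1]
shift [32.8 -3.4  0.3]
```

{"op": "servo_tool", "data": {"steps": [[[0.005,-0.0006,0],[0,0,0],-1],[[0.005,-0.0006,0],[0,0,0],-1],[[0.005,-0.0006,0],[0,0,0],-1],[[0.005,-0.0006,0],[0,0,0],-1],[[0.005,-0.0006,0],[0,0,0],-1],[[0.004,-0.0005,0],[0,0,0],-1],[[0.004,-0.0005,0],[0,0,0],-1],[[0.004,-0.0005,0],[0,0,0],-1]]}}

```text
t: 7.68
ee_pos: [454.3, -4.0, 36.5]
orientation: [0.172, 2.962, 0.008]
ft_force: [-2.4, 0.7, 1.5]
width: 0.6
grasp_force: 1.2
```

{"op": "servo_tool", "data": {"steps": [[[0.004,-0.0005,0],[0,0,0],-1],[[0.004,-0.0005,0],[0,0,0],-1],[[0.004,-0.0005,0],[0,0,0],-1],[[0.004,-0.0005,0],[0,0,0],-1],[[0.004,-0.0005,0],[0,0,0],-1],[[0.004,-0.0005,0],[0,0,0],-1],[[0.004,-0.0005,0],[0,0,0],-1],[[0.004,-0.0005,0],[0,0,0],-1]]}}

```text
t: 8.35
ee_pos: [486.8, -8.0, 36.3]
orientation: [0.172, 2.962, 0.008]
ft_force: [-1.5, 1.7, 1.8]
width: 0.7
grasp_force: 1.1
```

```bash
python3 go.py
python3 - <<'E'
from h import *
im=grab('scene'); cv2.imwrite('pics/s6.png',cv2.resize(im['color'][130:280,160:370],None,fx=3,fy=3))
E
```

```text
t 8.35 world [486.8  -8.   36.3] drawer 484.5 48.0 q [-0.04  0.5   2.15  0.01  0.32 -1.5 ] F [-1.5  1.7  1.8] 0.70031022793349
turn [-2.  -9.8 -0.1]
```

View pics/s6.png

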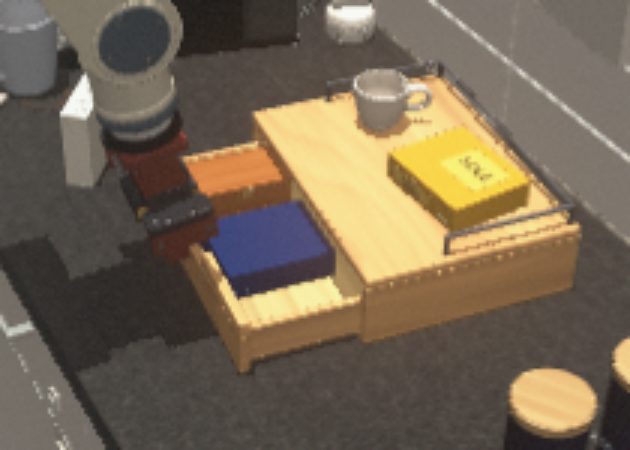

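The carton lies flat (crop (272,247)) beside the box (235,178), and the drawer is following the push. I'll continue and lean the wrist further back.

{"op": "servo_tool", "data": {"steps": [[[0.006,-0.0007,0],[-0.1,-0.9,0],-1],[[0.006,-0.0007,0],[-0.1,-0.9,0],-1],[[0.006,-0.0007,0],[-0.1,-0.9,0],-1],[[0.006,-0.0007,0],[-0.1,-0.9,0],-1],[[0.006,-0.0007,0],[-0.1,-0.9,0],-1],[[0.006,-0.0007,0],[-0.1,-0.9,0],-1],[[0.006,-0.0007,0],[-0.1,-0.9,0],-1],[[0.006,-0.0007,0],[-0.1,-0.9,0],-1]]}}

```text
t: 9.07
ee_pos: [534.9, -13.7, 36.2]
orientation: [0.163, 2.834, -0.002]
ft_force: [-3.1, -0.5, -2.3]
width: 0.5
grasp_force: 1.2
```

{"op": "servo_tool", "data": {"steps": [[[0.005,-0.0006,0],[-0.1,-0.9,0],-1],[[0.005,-0.0006,0],[-0.1,-0.9,0],-1],[[0.005,-0.0006,0],[-0.1,-0.9,0],-1],[[0.005,-0.0006,0],[-0.1,-0.9,0],-1],[[0.005,-0.0006,0],[-0.1,-0.9,0],-1],[[0.005,-0.0006,0],[-0.1,-0.9,0],-1],[[0.005,-0.0006,0],[-0.1,-0.9,0],-1],[[0.005,-0.0006,0],[-0.1,-0.9,0],-1]]}}

```text
t: 9.73
ee_pos: [583.7, -17.9, 49.7]
orientation: [0.157, 2.73, -0.015]
ft_force: [0.8, 0.2, 0.8]
width: 0.4
grasp_force: 0.0
```

```bash
python3 go.py
python3 - <<'E'
from h import *
im=grab('scene'); cv2.imwrite('pics/s7.png',cv2.resize(im['color'][130:280,160:370],None,fx=3,fy=3))
E
```

```text
t 9.7333 world [583.7 -17.9  49.7] drawer 581.9 49.3 q [-0.04  0.54  2.09 -0.16  0.11 -1.35] F [0.8 0.2 0.8] 0.44247326645871926
turn [-0.3  3.4 -0.2]
```

View pics/s7.png

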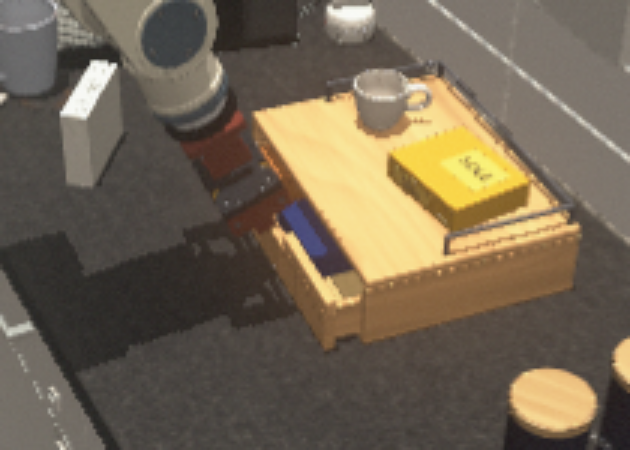

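The joint-5 limit lifted the tip to the notch's height, and the drawer is still about 45 mm open. I'll lift, back off, reduce the lean and re-approach.

{"op": "servo_tool", "data": {"steps": [[[0,0,0.01],[0.1,1.2,0],-1],[[0,0,0.01],[0.1,1.2,0],-1],[[0,0,0.01],[0.1,1.2,0],-1],[[-0.015,0.002,0],[0.1,1.2,0],-1],[[-0.015,0.002,0],[0.1,1.2,0],-1],[[-0.015,0.002,0],[0.1,1.2,0],-1],[[-0.015,0.002,0],[0.1,1.2,0],-1],[[0,0,0],[0.1,0.6,0],-1]]}}

```text
t: 10.45
ee_pos: [516.9, -9.4, 77.4]
orientation: [0.166, 2.898, -0.009]
ft_force: [-1.1, 0.0, -0.5]
width: 0.4
grasp_force: 0.0
```

```bash
python3 go.py 530 49 36
python3 - <<'E'
from h import *
im=grab('top'); W=cloud(im)
a=np.radians(-6.6); ux=np.array([np.cos(a),np.sin(a)]); uy=np.array([-ux[1],ux[0]])
P=W[130:250,190:330].reshape(-1,3); P=P[~np.isnan(P[:,0])]
u=P[:,:2]@ux; v=P[:,:2]@uy
for lo in (-105,-80,-55,-30,100,120,140,160,180):
    k=(v>lo)&(v<lo+20)&(P[:,2]>50)&(P[:,2]<78); print(lo,k.sum(),u[k].min().round(1) if k.any() else '')
cv2.imwrite('pics/t8.png',cv2.resize(im['color'][130:260,190:330],None,fx=4,fy=4))
E
```

```text
t 10.45 world [516.9  -9.4  77.4] drawer 514.6 50.1 q [-0.03  0.43  2.11 -0.03  0.36 -1.46] F [-1.1  0.  -0.5] 0.3722577961704203
turn [-1.1 -6.2 -0.1]
shift [ 15.2  -2.9 -41.4]
-105 38 581.4
-80 29 580.8
-55 27 581.3
-30 27 580.8
100 31 581.2
120 40 580.5
140 44 580.8
160 42 580.9
180 33 581.0
```

View pics/t8.png

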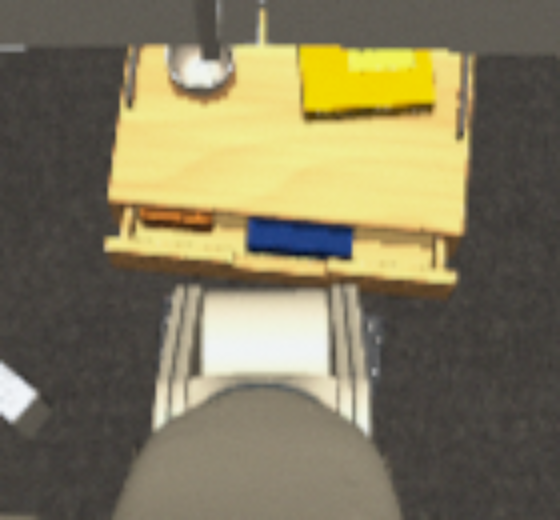

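Panel is straight, with its face at ux≈581 mm (crop row ≈262), about 40 mm from shut.

{"op": "servo_tool", "data": {"steps": [[[0.003,-0.0003,-0.006],[0,0,0],-1],[[0.003,-0.0003,-0.006],[0,0,0],-1],[[0.003,-0.0003,-0.006],[0,0,0],-1],[[0.003,-0.0003,-0.006],[0,0,0],-1],[[0.003,-0.0003,-0.006],[0,0,0],-1],[[0.003,-0.0003,-0.006],[0,0,0],-1],[[0.003,-0.0003,-0.006],[0,0,0],-1],[[0.003,-0.0003,0],[0,0,0],-1]]}}

```text
t: 11.17
ee_pos: [545.1, -12.2, 35.0]
orientation: [0.166, 2.893, -0.009]
ft_force: [0.4, -0.9, -0.2]
width: 0.4
grasp_force: 0.0
```

{"op": "servo_tool", "data": {"steps": [[[0.004,-0.0005,0],[0,0,0],-1],[[0.004,-0.0005,0],[0,0,0],-1],[[0.004,-0.0005,0],[0,0,0],-1],[[0.004,-0.0005,0],[0,0,0],-1],[[0.004,-0.0005,0],[0,0,0],-1],[[0.004,-0.0005,0],[0,0,0],-1],[[0.004,-0.0005,0],[0,0,0],-1],[[0.004,-0.0005,0],[0,0,0],-1]]}}

```text
t: 11.83
ee_pos: [577.6, -16.2, 36.5]
orientation: [0.166, 2.892, -0.009]
ft_force: [-3.3, 0.5, 0.8]
width: 0.3
grasp_force: 1.1
```

```bash
python3 go.py
cat > fr.py <<'E'
from h import *
im=grab('top'); W=cloud(im)
a=np.radians(-6.6); ux=np.array([np.cos(a),np.sin(a)]); uy=np.array([-ux[1],ux[0]])
P=W[130:250,190:330].reshape(-1,3); P=P[~np.isnan(P[:,0])]
u=P[:,:2]@ux; v=P[:,:2]@uy
for lo in (-100,-70,130,160):
    k=(v>lo)&(v<lo+30)&(P[:,2]>50)&(P[:,2]<78); j=(v>lo)&(v<lo+30)&(P[:,2]>79)&(P[:,2]<90)
    print(lo,'panel',u[k].min().round(1) if k.any() else '','unit',np.percentile(u[j],[0,1,3]).round(1))
C=W.reshape(-1,3); C=C[(C[:,0]>350)&(abs(C[:,1])<130)&(C[:,2]<480)&(C[:,2]>200)]; print('arm',C.max(0) if len(C) else '')
E
python3 fr.py
```

```text
t 11.8333 world [577.6 -16.2  36.5] drawer 575.6 50.3 q [-0.04  0.57  2.   -0.03  0.33 -1.47] F [-3.3  0.5  0.8] 0.32707897134749325
turn [-1.1 -5.9 -0.1]
-100 panel 582.7 unit [622.4 624.1 627.4]
-70 panel 582.7 unit [623.7 624.1 625.9]
130 panel 582.8 unit [622.4 624.2 626.2]
160 panel 582.5 unit [623.1 623.8 626.6]
arm [544.92801074  52.99411488 479.87710609]
```

{"op": "servo_tool", "data": {"steps": [[[0.0025,-0.0003,0],[0,0,0],-1],[[0.0025,-0.0003,0],[0,0,0],-1],[[0.0025,-0.0003,0],[0,0,0],-1],[[0.0025,-0.0003,0],[0,0,0],-1],[[0.0025,-0.0003,0],[0,0,0],-1],[[0.0025,-0.0003,0],[0,0,0],-1],[[0.0025,-0.0003,0],[0,0,0],-1],[[0.0025,-0.0003,0],[0,0,0],-1]]}}

```text
t: 12.55
ee_pos: [597.7, -18.6, 36.4]
orientation: [0.166, 2.892, -0.009]
ft_force: [-1.8, 1.1, -0.6]
width: 0.2
grasp_force: 1.1
```

```bash
python3 go.py
cat >> fr.py <<'E'
C=W.reshape(-1,3); C=C[(C[:,0]>350)&(C[:,0]<568)&(abs(C[:,1])<130)&(C[:,2]>150)]
for x in range(400,570,25):
    k=(C[:,0]>x)&(C[:,0]<x+25)
    if k.any(): print(x,C[k,2].max().round())
E
python3 fr.py
```

```text
t 12.55 world [597.7 -18.6  36.4] drawer 595.9 50.2 q [-0.05  0.59  1.95 -0.02  0.36 -1.48] F [-1.8  1.1 -0.6] 0.22479623583338548
turn [-1.1 -5.9 -0.1]
-100 panel 603.6 unit [622.8 624.  627.2]
-70 panel 603.0 unit [622.5 624.  626.9]
130 panel 603.0 unit [622.6 623.  626.4]
160 panel 602.4 unit [623.4 624.  626.5]
arm [564.32933414  50.38949956 479.92593749]
400 677.0
425 615.0
450 548.0
475 486.0
500 444.0
525 411.0
550 377.0
```

{"op": "servo_tool", "data": {"steps": [[[0.001,-0.0001,0],[0,0,0],-1],[[0.001,-0.0001,0],[0,0,0],-1],[[0.001,-0.0001,0],[0,0,0],-1],[[0.001,-0.0001,0],[0,0,0],-1],[[0.001,-0.0001,0],[0,0,0],-1],[[0.001,-0.0001,0],[0,0,0],-1],[[0.0005,0,0],[0,0,0],-1],[[0,0,0],[0,0,0],-1]]}}

```text
t: 13.27
ee_pos: [604.2, -19.3, 36.6]
orientation: [0.166, 2.891, -0.009]
ft_force: [-1.4, -0.1, -0.3]
width: 0.1
grasp_force: 0.7
```

{"op": "servo_tool", "data": {"steps": [[[0.0005,0,0],[0,0,0],-1],[[0.0005,-0.0001,0],[0,0,0],-1],[[0.0005,0,0],[0,0,0],-1],[[0.0005,-0.0001,0],[0,0,0],-1],[[0.0005,0,0],[0,0,0],-1],[[0.0005,-0.0001,0],[0,0,0],-1],[[0,0,0],[0,0,0],-1],[[0,0,0],[0,0,0],-1]]}}

```text
t: 13.93
ee_pos: [605.6, -19.4, 36.3]
orientation: [0.166, 2.894, -0.009]
ft_force: [-7.5, -0.4, 5.8]
width: 0.2
grasp_force: 3.8
```

```bash
python3 go.py; python3 fr.py | head -4
```

```text
t 13.9333 world [605.6 -19.4  36.3] drawer 603.8 50.3 q [-0.05  0.6   1.93 -0.02  0.37 -1.48] F [-7.5 -0.4  5.8] 0.2053316729299533
turn [-1.1 -6.  -0.1]
-100 panel 610.3 unit [622.7 623.8 627.4]
-70 panel 610.8 unit [622.4 623.5 625.9]
130 panel 610.3 unit [623.4 626.  629.2]
160 panel 610.1 unit [621.9 623.3 625.7]
```

The force rose to 7.5 N and the panel stands 12 mm (its thickness) proud of the unit: it is at the stop. Retreating.

{"op": "servo_tool", "data": {"steps": [[[-0.003,0.0003,0],[0,0,0],-1],[[-0.01,0.001,0],[0,0,0],-1],[[-0.02,0.002,0],[0,0,0],-1],[[-0.02,0.002,0.01],[0,0,0],-1],[[-0.02,0.002,0.02],[0,0,0],-1],[[-0.02,0.002,0.02],[0,0,0],-1],[[-0.02,0.002,0.02],[0,0,0],-1],[[0,0,0.01],[0,0,0],-1]]}}

```text
t: 14.65
ee_pos: [490.4, -7.8, 117.6]
orientation: [0.166, 2.892, -0.009]
ft_force: [0.0, 0.1, -0.4]
width: 0.4
grasp_force: 0.0
```

{"op": "servo_tool", "data": {"steps": [[[0,0,0],[0,0,0],-1],[[0,0,0],[0,0,0],-1],[[0,0,0],[0,0,0],-1],[[0,0,0],[0,0,0],-1],[[0,0,0],[0,0,0],-1],[[0,0,0],[0,0,0],-1],[[0,0,0],[0,0,0],-1],[[0,0,0],[0,0,0],-1]]}}

```text
t: 15.32
ee_pos: [494.0, -8.3, 116.2]
orientation: [0.166, 2.892, -0.009]
ft_force: [-0.5, -0.3, -0.4]
width: 0.4
grasp_force: 0.0
```

```bash
python3 go.py; python3 fr.py | head -4
python3 - <<'E'
from h import *
im=grab('scene'); cv2.imwrite('pics/s9.png',cv2.resize(im['color'][130:280,160:370],None,fx=3,fy=3))
E
```

```text
t 15.3167 world [494.   -8.3 116.2] drawer 491.7 48.6 q [-0.03  0.33  2.15 -0.03  0.42 -1.46] F [-0.5 -0.3 -0.4] 0.3765224303996222
turn [-1.1 -5.9 -0.1]
-100 panel 610.4 unit [622.4 624.2 626.9]
-70 panel 610.8 unit [622.6 624.2 625.5]
130 panel 610.2 unit [622.5 623.4 626.3]
160 panel 610.2 unit [623.1 624.4 626.8]
```

View pics/s9.png

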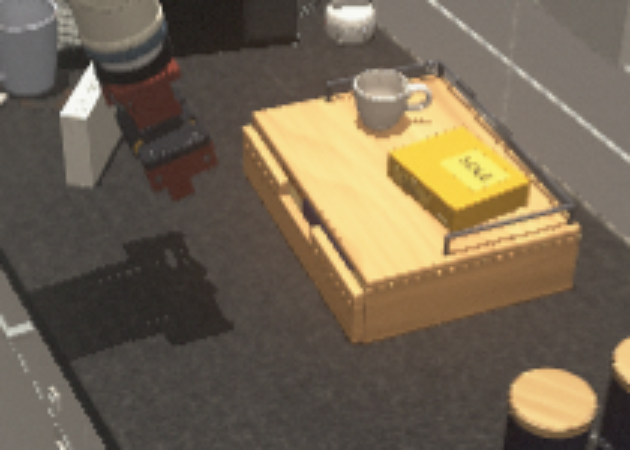

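The drawer panel sits closed against the unit (crop (300,235)), with the cup and flat carton still in place and the gripper clear.

```bash
python3 -c "
from workcell import close_job
print(close_job())"
```

```text
the job is handed in; nothing more can be done
None
```

The carton lies flat beside the wooden box, the drawer is shut against its stop (peak reading about 7.5 N at the end), and the job is handed in at about 15 s of robot time; on the way one push hit the joint-5 limit, so I backed off and re-approached.

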